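# Tip the mill balls through the sprung collar of the filler

### The job

Pick up the small aluminium chute by its black grip without spilling the four steel balls in it, and rest the two side pins of its nose on the sprung steel collar on top of the filler stand. Press gently to hold the collar part-way down, so that the shutter under it stays open, and tilt the chute nose down until all four balls have dropped through into the clear cup below; do not force the collar against its stop, touch the stand with the robot itself, or push the other things about. Then set the empty chute back down on its flat foot on the table.

Things in the scene. Friction and masses are not known exactly. Their poses are not given: they have to be found in the camera images.
- stand: Filler stand, fixed to the table: grey base 135 x 110 x 10 mm, clear cup, steel post (18 mm thick, 136 mm high, 66 mm from the cup's axis on the stand's own +x side, roughly away from the robot). Clamped to the post above the cup: a grey head, 84 x 84 x 24 mm, with a round throat and on top of it a sprung steel collar. Origin at table height on the axis shared by cup, throat and collar; z up
- stand_low (a point): Point on that axis, 100 mm above the table: the lowest place for the top of the free collar, a flat ring of 68 mm outer, 42 mm inner diameter. The head's clamp is set anew each time, so the collar's free top stands 0 to 18 mm above this point: find it by feel. The collar goes down 10 mm to a hard stop: about 3 N starts it, 0.5 N more per mm, about 8 N just before the stop. 20 N is forcing it
- stand_shutter (a point): Point on that axis, 60 mm above the table, near the flat steel shutter that closes the throat under the head (it lies 56 to 75 mm up, with the head). The collar drives it: it slides out on the stand's -x side 5 mm for each mm the collar is down. Balls pass when the collar is 6 mm or more down; let go, it springs up and the throat shuts
- stand_cup (a point): Centre of the inner floor of the clear cup, 13 mm above the table, on the axis of collar and throat; the cup is 62 mm across, 57 mm inside, its rim 52 mm above the table
- chute: The chute, loose, about 0.24 kg: an aluminium channel 178 mm long, 24 mm wide (18 inside), on a flat foot 56 mm wide. Origin under the foot, mid-width; x runs level from the closed rear (x = -86 mm) to the closed nose (x = +90 mm), z up. Its floor rises 9 degrees to the nose, so the balls stay in the rear while it is level and moved smoothly; about 30 degrees nose-down lets them roll to the outlet
- chute_grip (a point): Centre of the black grip block across the chute: 16 mm thick along the chute's x, 40 mm wide along y, 24 mm high; chute frame (30, 0, 78) mm. Grip its two flat faces, fingers closing along x; 20 mm of free height below the block. Axes as the chute
- chute_pins (a point): Middle of the axis of the two round side pins at the nose; chute frame (81, 0, 18) mm. Pins 10 mm thick, along y, reaching 32 mm out each side; their undersides rest on the collar's ring, this point over its centre (5 mm off is all right), and the chute tilts about them. The outlet (x = 69 to 87 mm) opens downward between them. Beyond x = 20 mm nothing reaches lower than the pins
- ball_1_center (a point): Centre of steel ball 1 of four alike (14 mm, 11 g), at the start in a row in the rear of the chute
- ball_2_center (a point): Centre of steel ball 2 of four alike (14 mm, 11 g), at the start in a row in the rear of the chute
- ball_3_center (a point): Centre of steel ball 3 of four alike (14 mm, 11 g), at the start in a row in the rear of the chute
- ball_4_center (a point): Centre of steel ball 4 of four alike (14 mm, 11 g), at the start in a row in the rear of the chute
- cooling_block: Bystander: blue block 75 x 105 x 50 mm; origin under its centre
- timer: Bystander: white round timer on the left, 68 mm across, 46 mm high; origin under its centre
- lancets: Bystander: small carton at the front right, 86 x 54 x 40 mm; origin under its centre

How it is judged:
By the outcome, as a careful person would: the job done as asked, in the order asked, and still so for the second after the job is handed in, with the robot touching nothing.
It also fails if it takes over 72 s, if anything falls off the work surface, if the arm or the gripper's body presses on something with over 40 N, if the wrist force passes 120 N, or if a joint passes its speed limit or range.

### The arm

A 6-joint arm with a two-finger parallel gripper is mounted at the origin on a cart in front of the work surface, level with it; the furniture and walls round the work are solid. World frame = base frame: x ahead of the robot, y to its left, z up, the work surface at z = 0. Lengths are in m, angles in rad, forces in N, time in s.
With the tool pointing down it reaches from about 0.35 to 0.975 m from the base axis. Payload 4.9 kg.
Tool frame: the origin (TCP) lies midway between the tips of the shut fingers; the grasp point (between the pads) lies 19 mm behind it; z points along the fingers, y is the line along which they close (so a half turn about z gives the same grasp; the last joint's range is limited). The gripper opens to 85 mm and grips with 20 to 120 N. Pads are 22 mm wide; open, the fingers measure 114 mm over their backs; the gripper's body (76 mm by 85 mm) begins 54 mm behind the grasp point. The pads swing forward as they close: fully open they stand 13 mm farther back than shut.
Start: joints at [1.195, 0.053, 1.613, -0, 1.476, -0.119], TCP at [0.159, 0.604, 0.199] pointing down, gripper open.
Joint ranges: [-3.01, 3.01], [-1.01, 2.22], [0.06, 2.58], [-1.02, 4.17], [0.09, 2.62], [-3.14, 3.14]. Speed limits (rad/s): [2.57, 2.57, 3.14, 3.14, 3.14, 3.14].

### API

Orientations are given as a unit quaternion [w, x, y, z].
In Python, from plant import * gives the robot as it stands.
- The arm moves only by the tool jog_arm, never from a script. Its argument "targets" is a list of rows, each a list of 3 entries, a list of its own where there are three numbers: the shift along the tool's x, y, z in units of 25 mm (1.0 is 25 mm), then the turn, a rotation vector about the tool's x, y, z in units of 8 degrees (1.0 is 8 degrees), then the opening in per cent of the stroke, from 0 (shut) to 100 (fully open). A call has 1 to 8 rows; each row is the pose to reach, as a shift and turn from the pose commanded when the call began, along the tool's axes at that moment; what a row does not reach only later rows make up. A row lasts 1/8 s, in which the tool goes at most 62.5 mm and 10.7 degrees, less where a joint would pass 70% of its speed; a pose out of reach is approached as far as the arm can. A call with a gripper value outside its range is refused whole. The fingers move at their own pace and stop on an object; the grip force is fixed at half the most. Time passes only in rows, so rows that repeat a pose let the fingers close. It gives the time, the measured TCP pose, the force, the opening and the grip force at its end, in the units of the state.
- state(): the state, without advancing time (a new reading comes with each control period).
- grab_frame(name): name is "scene" or "side" or "wrist"; returns (picture, depth): 384x512x3 uint8, red, green, blue; 384x512 float32, m along the optical axis (not along the pixel's ray), 0 where there is no reading.
- camera_params(name): a dict with "fovy" (degrees; the focal length in pixels is half the picture's height over the tangent of half this angle, whatever the lens; pixels are square), "cx", "cy" (the principal point, pixels), "dist" ([k1, k2, p1, p2, k3] as OpenCV has them; the pictures are not rectified), "rvec" (rotation vector, rad) and "tvec" (3), from world to camera coordinates, as OpenCV has them; the wrist camera has in their place "hand_eye" (4x4, takes a point from camera to tool coordinates, whose origin is the TCP and whose axes are the flange's). Camera axes: x right, y down, z forward; pixel columns grow to the right and rows downward; lengths in m; the calibration is good to about 2 mm. A picture is of the moment at which its call begins: read the wrist's pose just before it. camera_params takes no time and is no camera call.
- job_done(): hands the job in; it is judged then, once.
The state is a dict: "time": time; "joint_pos": joint angles; "joint_vel": joint speeds; "joint_efforts": joint torques, N m; "tool_pos": TCP position; "tool_rot": TCP orientation; "contact_force": force on the tool from outside, world axes, zero at the start; "ft_torque": the same for the moment, N m; "gripper_width": opening from 0.0 (shut) to 1.0 (fully open); "grasp_force": force on a finger pad.
Only numpy, scipy, OpenCV 4.12 (cv2) and the standard library are available. Lean on these libraries where they do the work, as an engineer would, in place of code of your own. Each camera call takes 0.05 s, during which the arm holds its last target. There are 200 camera calls.

## Working session

There is one attempt and no reset: what is moved stays moved. The work goes in short steps, Python scripts to look and compute and a tool call to move; the robot and the scene stay as the last step left them, time stands still between calls to the robot, and variables do not carry over. Pictures are saved under pics/ and viewed, at most 10 in all, crops included, and the job is handed in when it is done.

Besides the shell and the picture viewer there is one more tool, called after "Emit:" as name([rows], argument=value, ...), one row to a line, values as JSON. jog_arm: Moves the arm, as the interface text tells. Its arguments: {"type":"object","properties":{"targets":{"type":"array"}},"required":["targets"]}

```bash
ls; mkdir -p pics; python3 - <<'E'
from plant import *
import cv2,numpy as np
print(state())
for n in ["scene","side","wrist"]:
    p,d=grab_frame(n); cv2.imwrite(f"pics/{n}0.png",p[:,:,::-1]); np.save(f"pics/{n}0.npy",d); print(n,camera_params(n))
a=np.vstack([cv2.imread("pics/scene0.png")]); 
E
```

```text
pics
{'time': 0.0, 'joint_pos': array([ 1.19501128e+00,  5.33777980e-02,  1.61431595e+00, -9.96794249e-06,
        1.47600510e+00, -1.18998586e-01]), 'joint_vel': array([-0.0009394 , -0.00083148, -0.00098394,  0.00034627, -0.00066549,
       -0.00101808]), 'joint_efforts': array([-2.06482531e-03, -3.93702543e+01, -3.70161581e+01, -4.49162344e-04,
        7.34435191e-03,  1.28414032e-05]), 'tool_pos': array([0.1584757 , 0.60384844, 0.19753701]), 'tool_rot': array([-2.53067273e-04,  1.28040221e-01,  9.91768417e-01, -1.02224622e-03]), 'contact_force': array([ 0.06883275,  0.74873917, -0.14911199]), 'ft_torque': array([ 0.02930651,  0.02953587, -0.04551413]), 'grasp_force': 0.0, 'gripper_width': 0.9962007421366265}
scene {'fovy': 47.07009052497, 'cx': 250.31458657391698, 'cy': 193.48355826773806, 'dist': array([-0.04318277,  0.        ,  0.        ,  0.        ,  0.        ]), 'rvec': array([ 0.76182132, -2.28454246,  1.44684497]), 'tvec': array([0.43810076, 0.20729719, 1.46219204])}
side {'fovy': 49.06603776804805, 'cx': 253.08692605118617, 'cy': 195.42704474771026, 'dist': array([-0.02717149,  0.        ,  0.        ,  0.        ,  0.        ]), 'rvec': array([ 2.20678056, -0.14565068,  0.10422845]), 'tvec': array([-0.52778375,  0.10398791,  1.62064449])}
wrist {'fovy': 59.542358479862635, 'cx': 253.17884381281047, 'cy': 185.60291869828092, 'dist': array([0.00423689, 0.        , 0.        , 0.        , 0.        ]), 'hand_eye': array([[ 4.23258573e-04, -9.46945604e-01, -3.21393596e-01,
         8.20790739e-02],
       [ 9.99998773e-01,  8.85613013e-04, -1.29240066e-03,
        -2.40575503e-04],
       [ 1.50846348e-03, -3.21392654e-01,  9.46944817e-01,
        -1.75968861e-01],
       [ 0.00000000e+00,  0.00000000e+00,  0.00000000e+00,
         1.00000000e+00]])}
```

View pics/scene0.png

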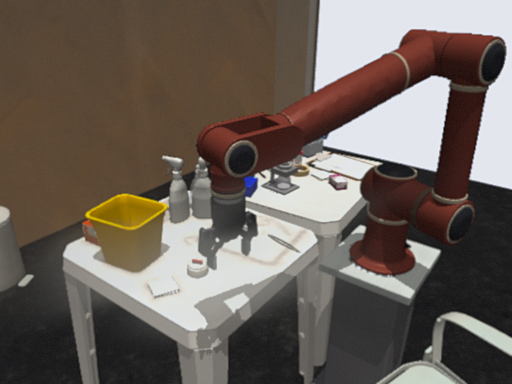

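View pics/side0.png

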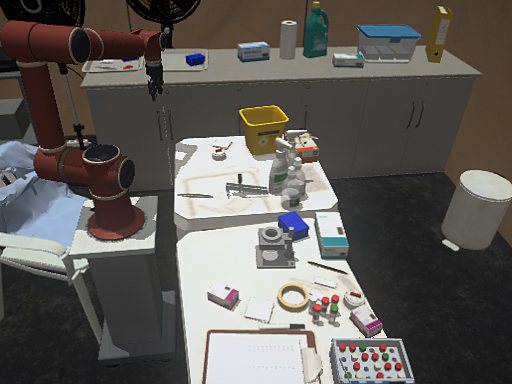

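The side view shows the chute near (245,188), the stand near (272,245), the blue block at (293,225), the carton at (223,296) and the timer at (219,155). The scene view mostly shows the arm. Next I'll build a point cloud.

```bash
cat > h.py <<'E'
from plant import *
import cv2,numpy as np
from scipy.spatial.transform import Rotation as R
def rot(q): return R.from_quat(np.roll(q,-1))
def K(c): 
    f=192/np.tan(np.radians(c["fovy"]/2)); return np.array([[f,0,c["cx"]],[0,f,c["cy"]],[0,0,1]])
def pose(n,s=None):  # camera->world R,t
    c=camera_params(n)
    if n=="wrist":
        H=c["hand_eye"]; r=rot(s["tool_rot"]).as_matrix(); return r@H[:3,:3], r@H[:3,3]+s["tool_pos"]
    r=R.from_rotvec(c["rvec"]).as_matrix(); return r.T,-r.T@c["tvec"]
def cloud(n,d,s=None):
    c=camera_params(n); v,u=np.mgrid[:384,:512]
    q=cv2.undistortPoints(np.stack([u,v],-1).reshape(-1,1,2).astype(np.float64),K(c),c["dist"]).reshape(384,512,2)
    P=np.dstack([q,np.ones((384,512))])*d[...,None]; r,t=pose(n,s); return P@r.T+t
def top(pts,col,x0,x1,y0,y1,px):  # image: up = +x, left=+y
    im=np.zeros((int((x1-x0)/px),int((y1-y0)/px),3),np.uint8)
    o=np.argsort(pts[:,2]); pts=pts[o];col=col[o]
    i=((x1-pts[:,0])/px).astype(int); j=((y1-pts[:,1])/px).astype(int)
    k=(i>=0)&(j>=0)&(i<im.shape[0])&(j<im.shape[1]); im[i[k],j[k]]=col[k]; return im
E
python3 - <<'E'
from h import *
d=np.load("pics/side0.npy");p=cv2.imread("pics/side0.png");P=cloud("side",d)
for u,v in [(245,188),(232,187),(262,192),(272,232),(272,240),(293,220),(223,296),(219,155),(272,262),(190,215),(240,270)]: print(u,v,P[v,u].round(3))
im=p[110:310,170:350]; cv2.imwrite("pics/sidecrop.png",cv2.resize(im,None,fx=3,fy=3,interpolation=cv2.INTER_CUBIC)[:, :])
E
```

```text
245 188 [0.515 0.114 0.041]
232 187 [0.462 0.132 0.037]
262 192 [0.588 0.119 0.01 ]
272 232 [ 0.564 -0.233  0.097]
272 240 [ 0.552 -0.29   0.114]
293 220 [ 0.665 -0.127  0.053]
223 296 [ 0.375 -0.443  0.039]
219 155 [0.429 0.407 0.03 ]
272 262 [ 0.557 -0.292  0.011]
190 215 [0.282 0.011 0.001]
240 270 [ 0.444 -0.305 -0.   ]
```

View pics/sidecrop.png

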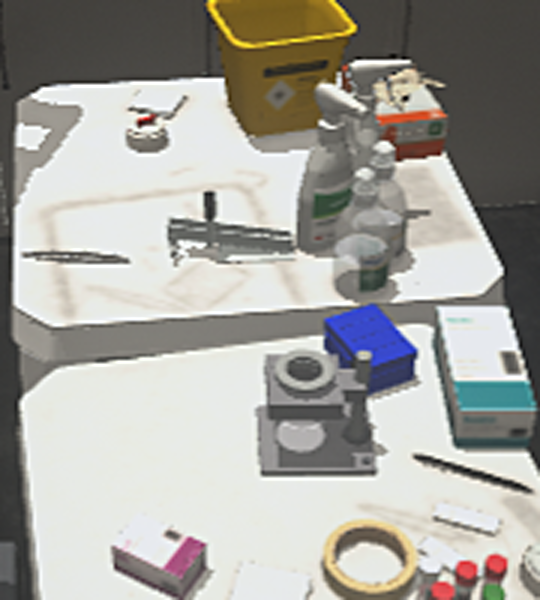

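The crop shows the chute with its grip at (209,205), nearer the robot-side end, so the nose points roughly to world -x. The stand's post is at (360,380), on the +x side. Spray bottles stand at about (340,200), so I'll check clearances before moving.

```bash
cat >> h.py <<'E'
def plan(p,yh,s=None):
    """jog shift (units) and turn for tool pointing down, tool y heading yh deg, TCP at p"""
    s=s or state(); r=rot(s["tool_rot"]); a=np.radians(yh)
    y=np.array([np.cos(a),np.sin(a),0]); z=np.array([0,0,-1.]); T=R.from_matrix(np.c_[np.cross(y,z),y,z])
    return (r.inv().apply(np.array(p)-s["tool_pos"])/.025).round(2),(np.degrees((r.inv()*T).as_rotvec())/8).round(2)
E
python3 - <<'E'
from h import *
d=np.load("pics/side0.npy");P=cloud("side",d)
for (u0,u1,v0,v1,n) in [(255,310,125,212,"bottles"),(238,295,100,155,"bin"),(205,235,140,165,"timer")]:
    Q=P[v0:v1,u0:u1].reshape(-1,3); Q=Q[(Q[:,2]>.02)&(Q[:,2]<.5)&(Q[:,1]<.8)]; print(n,Q.min(0).round(3),Q.max(0).round(3))
    if n=="bottles":
        for x in np.arange(.5,.85,.03):
            q=Q[(abs(Q[:,0]-x)<.015)]
            if len(q): print(x.round(2),q[:,2].max().round(3),q[:,1].min().round(3),q[:,1].max().round(3))
print(plan([.49,.10,.27],-10))
E
```

```text
bottles [ 0.556 -0.069  0.02 ] [0.873 0.531 0.258]
0.56 0.039 0.105 0.142
0.59 0.185 0.105 0.432
0.62 0.18 0.106 0.439
0.65 0.252 -0.004 0.443
0.68 0.252 -0.069 0.45
0.71 0.256 -0.014 0.454
0.74 0.254 0.017 0.461
0.77 0.258 0.068 0.531
0.8 0.243 0.216 0.446
0.83 0.102 0.326 0.48
bin [0.541 0.083 0.02 ] [0.77  0.611 0.256]
timer [0.397 0.396 0.02 ] [0.475 0.544 0.05 ]
(array([-17.94, -16.14,  -2.86]), array([-1.000e-02,  1.000e-02,  1.066e+01]))
```

Emit:
jog_arm([
  [[-2,-2,-1.5],[0,0,1.3],100],
  [[-4.5,-4,-2.9],[0,0,2.6],100],
  [[-6.5,-6,-2.9],[0,0,3.9],100],
  [[-9,-8,-2.9],[0,0,5.2],100],
  [[-11,-10,-2.9],[0,0,6.6],100],
  [[-13.5,-12,-2.9],[0,0,8],100],
  [[-16,-14.5,-2.9],[0,0,9.3],100],
  [[-17.9,-16.1,-2.9],[0,0,10.66],100],
])

```text
time: 1.15
tool_pos: [0.4261, 0.1963, 0.2707]
tool_rot: [0.0, 0.764, 0.645, 0.0]
contact_force: [0.6, 1.7, 0.0]
gripper_width: 1.001
grasp_force: 0.0
```

```bash
python3 - <<'E'
from h import *
s=state();print(s["time"],s["tool_pos"],s["joint_pos"].round(3),plan([.49,.10,.27],-10,s))
E
```

```text
1.15 [0.42610757 0.19632557 0.270715  ] [ 0.273 -0.364  1.867  0.     1.639  0.441] (array([-3.37,  3.16,  0.03]), array([ 0.  , -0.  ,  0.05]))
```

Emit:
jog_arm([
  [[-2,1.5,0],[0,0,0],100],
  [[-3.4,2.4,0],[0,0,0],100],
  [[-3.4,2.4,0],[0,0,0],100],
  [[-3.4,2.4,0],[0,0,0],100],
])

```text
time: 1.65
tool_pos: [0.4707, 0.105, 0.2705]
tool_rot: [-0.0, 0.762, 0.648, -0.0]
contact_force: [-0.0, 0.2, -0.1]
gripper_width: 1.003
grasp_force: 0.0
```

```bash
python3 - <<'E'
from h import *
s=state();p,d=grab_frame("wrist");print(s["time"],s["tool_pos"],abs(s["joint_vel"]).max())
cv2.imwrite("pics/w1.png",p[:,:,::-1]);P=cloud("wrist",d,s)
np.savez("pics/w1.npz",P=P,p=p)
m=(P[...,2]>.006)&(P[...,2]<.13)&(P[...,0]>.3)&(P[...,0]<.6)&(P[...,1]>.0)&(P[...,1]<.25)
im=top(P.reshape(-1,3),p[...,::-1].reshape(-1,3),.36,.62,0,.25,.001)
z=top(P.reshape(-1,3),np.repeat(np.clip(P[...,2:]*2500,0,255),3,2).reshape(-1,3).astype(np.uint8),.36,.62,0,.25,.001)
cv2.imwrite("pics/top1.png",cv2.resize(np.hstack([im,z]),None,fx=1.5,fy=1.5,interpolation=0))
v=np.vstack([p[...,::-1]]);cv2.imwrite("pics/w1v.png",v)
E
```

```text
1.65 [0.47066688 0.10500655 0.27048242] 0.02498652101543398
```

View pics/w1v.png

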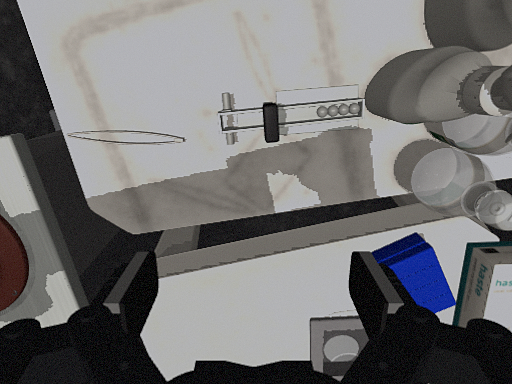

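The wrist view shows the nose pins at (228,117), the black grip at (271,122), the balls at (322–355,110) and the closed rear at (363,107). The bottle starts at about (370,100).

```bash
python3 - <<'E'
from h import *
f=np.load("pics/w1.npz");P=f["P"];p=f["p"]
sub=P[80:160,205:370]
g=(P[...,2]>.075)&(P[...,2]<.11); g[:, :255]=0; g[:,285:]=0; g[:90]=0;g[160:]=0
G=P[g]; print("grip top",len(G),np.median(G[:,2]),(G.min(0)+G.max(0))/2,cv2.minAreaRect((G[:,:2]*1000).astype(np.float32)))
m=np.zeros((384,512),bool); m[85:155,217:240]=1; m&=(P[...,2]>.010)&(P[...,2]<.06)
Q=P[m]; print("pins",len(Q),np.median(Q[:,2]),cv2.minAreaRect((Q[:,:2]*1000).astype(np.float32)))
# channel walls
m=np.zeros((384,512),bool); m[80:150,285:365]=1; m&=(P[...,2]>.025)&(P[...,2]<.08)
C=P[m]; vx=cv2.fitLine((C[:,:2]*1000).astype(np.float32),cv2.DIST_L2,0,.01,.01).ravel(); print("chan",len(C),C.min(0),C.max(0),vx,np.degrees(np.arctan2(vx[1],vx[0])))
for u,v in [(322,112),(333,111),(344,110),(355,109),(228,99),(230,138),(271,122),(222,122),(362,107),(320,92),(320,128),(200,110)]: print(u,v,P[v,u].round(4))
S=P[(P[...,2]>.09)&(P[...,1]<-.15)];print("stand",len(S),S.min(0) if len(S) else 0)
E
```

```text
grip top 581 0.09053842017571101 [0.49470041 0.13143482 0.08388465] ((494.7699279785156, 131.25534057617188), (40.336849212646484, 16.008466720581055), 85.2545166015625)
pins 543 0.032091152967251735 ((445.885498046875, 134.9940185546875), (63.306827545166016, 26.215667724609375), 79.90257263183594)
chan 732 [0.51203592 0.11005048 0.02500034] [0.6119717  0.14157041 0.04221075] [ 9.9708349e-01 -7.6318726e-02  5.6285852e+02  1.2586119e+02] -4.3769965
322 112 [0.5597 0.1261 0.029 ]
333 111 [0.5733 0.125  0.0277]
344 110 [0.5871 0.1238 0.0263]
355 109 [0.6015 0.1223 0.0226]
228 99 [0.4487 0.1594 0.0233]
230 138 [0.4425 0.1121 0.0252]
271 122 [0.4947 0.1335 0.0917]
222 122 [0.4379 0.135  0.0383]
362 107 [0.6087 0.124  0.0273]
320 92 [0.5639 0.1479 0.0048]
320 128 [0.5597 0.1023 0.0038]
200 110 [0.4082 0.1501 0.0005]
stand 177 [ 0.51862352 -0.22223172  0.09006138]
```

```bash
python3 - <<'E'
from h import *
print(plan([.54,-.18,.29],-4.6), plan([.4948,.1313,.12],-4.6))
E
```

```text
(array([-10.82,   4.57,  -0.78]), array([-0.  , -0.  , -0.58])) (array([1.17, 0.79, 6.02]), array([-0.  , -0.  , -0.58]))
```

Emit:
jog_arm([
  [[-2,0.9,-0.4],[0,0,-0.2],100],
  [[-4.2,1.8,-0.8],[0,0,-0.5],100],
  [[-6.4,2.7,-0.8],[0,0,-0.58],100],
  [[-8.6,3.6,-0.8],[0,0,-0.58],100],
  [[-10.8,4.6,-0.8],[0,0,-0.58],100],
  [[-10.8,4.6,-0.8],[0,0,-0.58],100],
  [[-10.8,4.6,-0.8],[0,0,-0.58],100],
  [[-10.8,4.6,-0.8],[0,0,-0.58],100],
])

```text
time: 2.7
tool_pos: [0.541, -0.1785, 0.2911]
tool_rot: [0.0, 0.734, 0.679, 0.0]
contact_force: [0.1, 0.3, 0.4]
gripper_width: 0.996
grasp_force: 0.0
```

```bash
python3 - <<'E'
from h import *
s=state();p,d=grab_frame("wrist");print(s["time"],s["tool_pos"],abs(s["joint_vel"]).max())
cv2.imwrite("pics/w2.png",p[:,:,::-1]);P=cloud("wrist",d,s)
np.savez("pics/w2.npz",P=P,p=p)
S=P[(P[...,2]>.08)&(P[...,2]<.15)&(P[...,1]<-.1)];print(len(S),S.min(0),S.max(0))
print(np.histogram(S[:,2],np.arange(.08,.15,.003)))
E
```

```text
2.7 [ 0.54104812 -0.17853876  0.29108691] 0.004523894622870184
5707 [ 0.51140197 -0.3038324   0.08003255] [ 0.63400081 -0.21195867  0.13870255]
(array([  90,  103,  117,  131,  199,  183,  796, 1946,   65,   64,   71,
        152, 1475,   41,   14,   24,   19,   21,  120,   76,    0,    0,
          0]), array([0.08 , 0.083, 0.086, 0.089, 0.092, 0.095, 0.098, 0.101, 0.104,
       0.107, 0.11 , 0.113, 0.116, 0.119, 0.122, 0.125, 0.128, 0.131,
       0.134, 0.137, 0.14 , 0.143, 0.146, 0.149]))
```

View pics/w2.png

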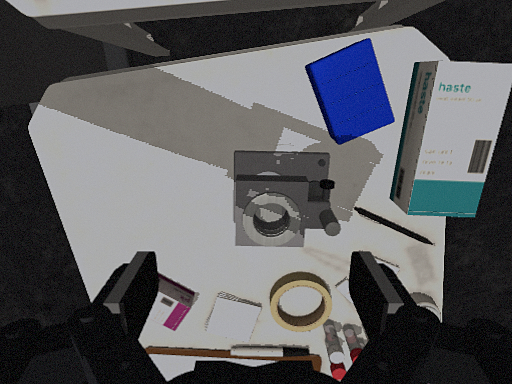

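The view shows the collar centred at (271,215), the post top at (325,222), a clamp knob at (327,184) and the head's top edge at row 178. Next I'll fit the collar and post.

```bash
python3 - <<'E'
from h import *
P=np.load("pics/w2.npz")["P"]
def sel(a,b): return P[(P[...,2]>a)&(P[...,2]<b)&(P[...,1]<-.1)&(P[...,1]>-.4)]
C=sel(.114,.121);C=C[C[:,0]<.605]; print("collar",len(C),np.median(C[:,2]),cv2.minEnclosingCircle((C[:,:2]*1000).astype(np.float32)),(C.min(0)+C.max(0))/2,np.ptp(C,axis=0))
H=sel(.099,.105); print("head",cv2.minAreaRect((H[H[:,0]<.6][:,:2]*1000).astype(np.float32)))
T=sel(.133,.14); print("post",np.median(T,axis=0),T.min(0),T.max(0))
B=sel(.006,.014); B=B[(B[:,0]>.48)&(B[:,0]<.66)&(B[:,1]>-.36)&(B[:,1]<-.17)]; print("base",cv2.minAreaRect((B[:,:2]*1000).astype(np.float32)))
K=sel(.06,.098);K=K[K[:,0]>.6];print("knob",K.min(0),K.max(0))
for w in ([.4948,.1313,.14],[.4948,.1313,.10]): print(plan(w,-4.6))
E
```

```text
collar 1595 0.11735199913525912 ((556.55078125, -258.1082458496094), 34.16305160522461) [ 0.55588222 -0.25800588  0.11706822] [0.06688562 0.06761388 0.00606608]
head ((558.2748413085938, -258.6227111816406), (85.46316528320312, 86.44122314453125), 84.59664154052734)
post [ 0.62136268 -0.26372308  0.13673362] [ 0.61282457 -0.27356841  0.13303032] [ 0.62989371 -0.25616658  0.13870255]
base ((567.4502563476562, -228.5044403076172), (180.35403442382812, 94.92961883544922), 22.863874435424805)
knob [ 0.60017587 -0.29863212  0.06002088] [ 0.84304191 -0.10214296  0.09799845]
(array([12.22, -2.82,  6.04]), array([0.  , 0.  , 0.01]))
(array([12.22, -2.82,  7.64]), array([0.  , 0.  , 0.01]))
```

Emit:
jog_arm([
  [[2.2,-0.5,0.5],[0,0,0],100],
  [[4.4,-1,1.5],[0,0,0],100],
  [[6.6,-1.5,2.5],[0,0,0],100],
  [[8.8,-2,3.5],[0,0,0],100],
  [[11,-2.5,4.5],[0,0,0],100],
  [[12.2,-2.82,5.5],[0,0,0],100],
  [[12.22,-2.82,6.04],[0,0,0],100],
  [[12.22,-2.82,6.04],[0,0,0],100],
])

```text
time: 3.75
tool_pos: [0.4945, 0.1298, 0.1389]
tool_rot: [-0.0, 0.735, 0.678, -0.001]
contact_force: [-0.0, 0.2, 0.4]
gripper_width: 0.999
grasp_force: 0.0
```

```bash
python3 - <<'E'
from h import *
s=state();print(s["time"],s["tool_pos"],abs(s["joint_vel"]).max(),plan([.4948,.1313,.059],-4.6,s))
E
```

```text
3.75 [0.49453873 0.12977848 0.13893157] 0.03702507304021024 (array([0.06, 0.01, 3.2 ]), array([-0.01,  0.01,  0.  ]))
```

Emit:
jog_arm([
  [[0,0,1],[0,0,0],100],
  [[0.05,0,2],[0,0,0],100],
  [[0.05,0,2.8],[0,0,0],100],
  [[0.05,0,3.2],[0,0,0],80],
  [[0.05,0,3.2],[0,0,0],60],
  [[0.05,0,3.2],[0,0,0],40],
  [[0.05,0,3.2],[0,0,0],30],
  [[0.05,0,3.2],[0,0,0],25],
])

```text
time: 4.75
tool_pos: [0.4959, 0.1311, 0.0604]
tool_rot: [0.0, 0.735, 0.678, 0.0]
contact_force: [0.7, -0.6, -0.6]
gripper_width: 0.252
grasp_force: 0.0
```

Emit:
jog_arm([
  [[0,0,0],[0,0,0],20],
  [[0,0,0],[0,0,0],15],
  [[0,0,0],[0,0,0],10],
  [[0,0,0],[0,0,0],0],
  [[0,0,0],[0,0,0],0],
])

```text
time: 5.38
tool_pos: [0.4955, 0.1311, 0.0597]
tool_rot: [-0.0, 0.735, 0.678, -0.0]
contact_force: [-0.4, -0.1, -0.5]
gripper_width: -0.003
grasp_force: 0.0
```

```bash
python3 - <<'E'
from h import *
s=state();print(s)
E
```

```text
{'time': 5.375, 'joint_pos': array([ 1.13299336e-01, -8.76539022e-02,  1.99366520e+00,  1.86578204e-05,
        1.23565468e+00,  1.94388315e-01]), 'joint_vel': array([ 3.95437075e-04, -4.98606052e-04, -1.07686088e-03,  8.18180943e-04,
       -1.07968358e-03,  9.43286566e-05]), 'joint_efforts': array([ 5.18656801e-03, -2.98757941e+01, -3.37213898e+01,  2.15821278e-04,
        8.45074337e-04, -9.18464877e-06]), 'tool_pos': array([0.49547858, 0.13106318, 0.05974956]), 'tool_rot': array([-2.87555826e-05,  7.35189179e-01,  6.77861984e-01, -2.43888373e-05]), 'contact_force': array([-0.40867665, -0.09936547, -0.53280671]), 'ft_torque': array([ 0.00455494, -0.02067223,  0.01608422]), 'grasp_force': 0.0, 'gripper_width': -0.0027629946565046262}
```

The fingers shut on nothing, so I'll look before moving.

```bash
python3 - <<'E'
from h import *
s=state();p,d=grab_frame("wrist");cv2.imwrite("pics/w3.png",p[:,:,::-1]);np.savez("pics/w3.npz",P=cloud("wrist",d,s),p=p)
q,e=grab_frame("side");c=cv2.resize(q[150:230,190:310],None,fx=4,fy=4)[:,:,::-1]
o=np.zeros((384+320,512,3),np.uint8);o[:384]=p[:,:,::-1];o[384:,:480]=c;cv2.imwrite("pics/v3.png",cv2.resize(o,None,fx=.85,fy=.85));print(o.shape)
E
```

```text
(704, 512, 3)
```

View pics/v3.png

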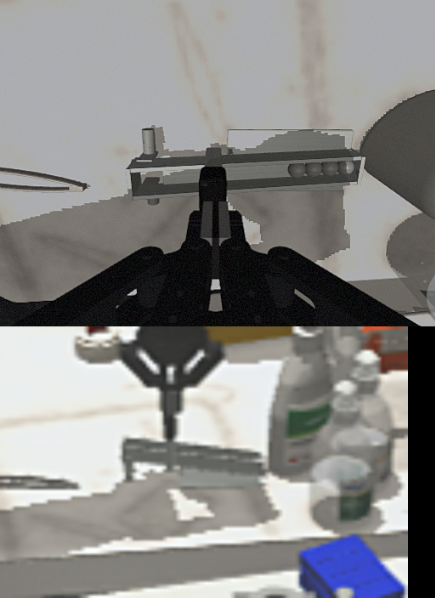

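```bash
python3 - <<'E'
from h import *
f=np.load("pics/w3.npz");P=f["P"];p=f["p"]
for v in range(170,300,8): print(v,[(*(P[v,u]*1000).round(0).astype(int),int(p[v,u].mean())) for u in (236,244,250,256,262)])
C=P[95:240,310:420].reshape(-1,3);C=C[(C[:,2]>.025)&(C[:,2]<.06)];print(len(C),C.min(0),C.max(0),cv2.fitLine((C[:,:2]*1000).astype(np.float32),2,0,.01,.01).ravel())
s=state();print(s["gripper_width"],s["grasp_force"])
E
```

```text
170 [(np.int64(485), np.int64(146), np.int64(1), 175), (np.int64(491), np.int64(146), np.int64(0), 174), (np.int64(495), np.int64(146), np.int64(2), 113), (np.int64(499), np.int64(145), np.int64(1), 103), (np.int64(504), np.int64(145), np.int64(1), 108)]
178 [(np.int64(484), np.int64(140), np.int64(1), 123), (np.int64(492), np.int64(149), np.int64(29), 62), (np.int64(496), np.int64(149), np.int64(30), 67), (np.int64(499), np.int64(148), np.int64(29), 64), (np.int64(503), np.int64(139), np.int64(2), 111)]
186 [(np.int64(486), np.int64(144), np.int64(31), 68), (np.int64(492), np.int64(149), np.int64(45), 65), (np.int64(496), np.int64(148), np.int64(45), 56), (np.int64(499), np.int64(148), np.int64(45), 60), (np.int64(503), np.int64(143), np.int64(32), 60)]
194 [(np.int64(487), np.int64(144), np.int64(47), 161), (np.int64(492), np.int64(149), np.int64(59), 61), (np.int64(496), np.int64(149), np.int64(60), 57), (np.int64(499), np.int64(148), np.int64(59), 62), (np.int64(502), np.int64(142), np.int64(44), 116)]
202 [(np.int64(489), np.int64(151), np.int64(76), 8), (np.int64(493), np.int64
[... 2723 characters left out ...]
p.int64(132), 102)]
290 [(np.int64(491), np.int64(143), np.int64(138), 16), (np.int64(494), np.int64(142), np.int64(138), 7), (np.int64(495), np.int64(137), np.int64(130), 30), (np.int64(498), np.int64(137), np.int64(131), 21), (np.int64(500), np.int64(142), np.int64(138), 12)]
298 [(np.int64(491), np.int64(142), np.int64(141), 18), (np.int64(494), np.int64(143), np.int64(143), 15), (np.int64(495), np.int64(134), np.int64(131), 28), (np.int64(497), np.int64(133), np.int64(131), 25), (np.int64(500), np.int64(142), np.int64(142), 0)]
2290 [0.53183547 0.11048417 0.02500813] [0.60740643 0.14085252 0.03944578] [ 9.9412477e-01 -1.0824006e-01  5.6489203e+02  1.2641967e+02]
0.0006136927852079188 0.0
```

```bash
python3 - <<'E'
from h import *
H=camera_params("wrist")["hand_eye"]
for n in ("w2","w3"):
    P=np.load(f"pics/{n}.npz")["P"]
    # reconstruct tool frame
    s={"w2":([.54104812,-.17853876,.29108691],[0,.734,.679,0]),"w3":([.49547858,.13106318,.05974956],[0,.735189,.677862,0])}[n]
    q=np.array(s[1]);r=rot(q/np.linalg.norm(q));T=r.inv().apply(P.reshape(-1,3)-s[0])
    m=(T[:,2]<-.005)&(abs(T[:,0])<.02)&(abs(T[:,1])<.07)
    if n=="w3": m&=P.reshape(-1,3)[:,2]>.094
    F=T[m]; print(n,len(F),"z max",np.percentile(F[:,2],[50,90,98,100]).round(4))
    for z in np.arange(-.12,0,.01):
        g=F[abs(F[:,2]-z)<.005]
        if len(g): print(z.round(3),g[:,:2].min(0).round(3),g[:,:2].max(0).round(3))
E
```

```text
w2 29102 z max [-0.1004 -0.0681 -0.0537 -0.0455]
-0.12 [ 0.012 -0.059] [0.018 0.062]
-0.11 [ 0.005 -0.067] [0.018 0.069]
-0.1 [-0.009 -0.07 ] [0.017 0.07 ]
-0.09 [ 0.001 -0.07 ] [0.014 0.07 ]
-0.08 [-0.012 -0.056] [0.012 0.058]
-0.07 [-0.012 -0.056] [0.012 0.058]
-0.06 [-0.012 -0.056] [0.011 0.057]
-0.05 [-0.012 -0.054] [0.011 0.056]
w3 32761 z max [-0.0986 -0.0765 -0.0489 -0.0368]
-0.12 [ 0.012 -0.057] [0.018 0.058]
-0.11 [ 0.    -0.058] [0.018 0.06 ]
-0.1 [-0.01 -0.05] [0.018 0.052]
-0.09 [-0.012 -0.042] [0.014 0.043]
-0.08 [-0.013 -0.034] [0.014 0.036]
-0.07 [-0.012 -0.017] [0.012 0.019]
-0.06 [ 0.005 -0.013] [0.011 0.015]
-0.05 [ 0.005 -0.013] [0.011 0.015]
-0.04 [ 0.005 -0.012] [0.012 0.014]
```

Depth shows the real fingertips sit about 33 mm behind the reported TCP: open tips are at tool z = -46 mm, where -13 mm was expected. The fingers therefore closed just above the block and touched nothing. I'll reopen, go 34 mm lower and grip.

Emit:
jog_arm([
  [[0,0,0],[0,0,0],30],
  [[0,0,0],[0,0,0],60],
  [[0,0,0],[0,0,0],80],
  [[0,0,0],[0,0,0],80],
  [[0,0,0.5],[0,0,0],80],
  [[0,0,1],[0,0,0],80],
  [[0,0,1.35],[0,0,0],80],
  [[0,0,1.35],[0,0,0],60],
])

```text
time: 6.48
tool_pos: [0.4944, 0.1309, 0.0245]
tool_rot: [-0.001, 0.735, 0.678, -0.001]
contact_force: [0.2, 0.3, -0.3]
gripper_width: 0.611
grasp_force: 0.0
```

Emit:
jog_arm([
  [[0,0,0],[0,0,0],45],
  [[0,0,0],[0,0,0],35],
  [[0,0,0],[0,0,0],28],
  [[0,0,0],[0,0,0],22],
  [[0,0,0],[0,0,0],16],
  [[0,0,0],[0,0,0],10],
  [[0,0,0],[0,0,0],0],
  [[0,0,0],[0,0,0],0],
])

```text
time: 7.48
tool_pos: [0.4955, 0.1311, 0.0263]
tool_rot: [-0.0, 0.735, 0.678, -0.0]
contact_force: [-2.7, 0.2, 5.7]
gripper_width: 0.179
grasp_force: 59.6
```

The grip holds at 15 mm width with 60 N. Now a smooth lift.

Emit:
jog_arm([
  [[0,0,-0.1],[0,0,0],0],
  [[0,0,-0.3],[0,0,0],0],
  [[0,0,-0.6],[0,0,0],0],
  [[0,0,-1.0],[0,0,0],0],
  [[0,0,-1.5],[0,0,0],0],
  [[0,0,-2.1],[0,0,0],0],
  [[0,0,-2.7],[0,0,0],0],
  [[0,0,-3.3],[0,0,0],0],
])

```text
time: 8.48
tool_pos: [0.4957, 0.1311, 0.1099]
tool_rot: [0.0, 0.735, 0.678, 0.0]
contact_force: [0.7, 0.2, -2.6]
gripper_width: 0.178
grasp_force: 58.4
```

Emit:
jog_arm([
  [[0,0,-0.6],[0,0,0],0],
  [[0,0,-1.2],[0,0,0],0],
  [[0,0,-1.8],[0,0,0],0],
  [[0,0,-2.3],[0,0,0],0],
  [[0,0,-2.7],[0,0,0],0],
  [[0,0,-3.0],[0,0,0],0],
  [[0,0,-3.1],[0,0,0],0],
  [[0,0,-3.1],[0,0,0],0],
])

```text
time: 9.48
tool_pos: [0.4954, 0.131, 0.1859]
tool_rot: [-0.0, 0.735, 0.678, -0.0]
contact_force: [0.3, 0.6, -3.1]
gripper_width: 0.176
grasp_force: 58.5
```

```bash
python3 - <<'E'
from h import *
s=state();p,d=grab_frame("wrist");cv2.imwrite("pics/w4.png",p[:,:,::-1]);P=cloud("wrist",d,s)
print(s["time"],s["tool_pos"],s["contact_force"],s["ft_torque"],s["grasp_force"],s["gripper_width"]);print(plan([.46,-.03,.19],-4.6,s))
r=rot(s["tool_rot"]);T=r.inv().apply(P.reshape(-1,3)-s["tool_pos"]).reshape(P.shape); np.savez("pics/w4.npz",T=T,p=p)
# channel wall line slope in tool y-z: points beside
m=(abs(T[...,0])<.014)&(T[...,1]>.03)&(T[...,1]<.12)&(T[...,2]<.03)&(T[...,2]>-.03)
Q=T[m];print(len(Q),Q.min(0),Q.max(0))
E
```

```text
9.475 [0.49538319 0.1310354  0.18585032] [ 0.27504544  0.56746207 -3.10315803] [ 0.006869    0.08160964 -0.01387584] 58.45866143703461 0.17583839553560135
(array([-6.53, -0.89, -0.17]), array([-0.  ,  0.  , -0.01]))
8814 [-0.01200326  0.03000944 -0.01424097] [0.01399555 0.11878396 0.02431253]
```

View pics/w4.png

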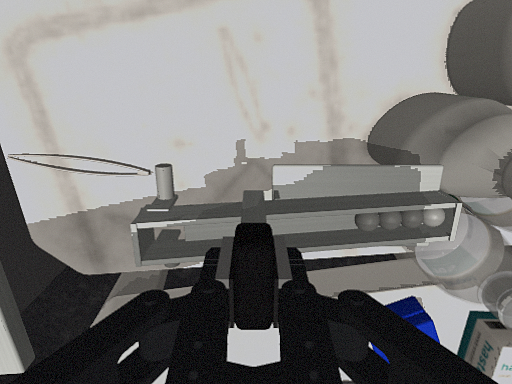

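The view shows the chute held level with all four balls at the rear (365–435,218) and the near pin at (165,180). I'll measure the pin and foot in the tool frame.

```bash
python3 - <<'E'
from h import *
f=np.load("pics/w4.npz");T=f["T"]
q=T[164:202,156:173].reshape(-1,3);q=q[(q[:,2]<.03)&(q[:,2]>-.02)]
print("pin",len(q),q.min(0).round(4),q.max(0).round(4),np.median(q,axis=0).round(4))
# foot plate top: between wall and outer edge
for u in (290,330,370,410,435): print(u,T[178,u].round(4))
b=[T[218,u].round(4) for u in (368,391,413,435)];print("balls",b)
E
```

```text
pin 620 [ 0.0128 -0.0556 -0.001 ] [ 0.0326 -0.045   0.0101] [ 0.0232 -0.0492  0.0032]
290 [0.02   0.0234 0.0216]
330 [0.0202 0.048  0.0212]
370 [0.0198 0.073  0.0224]
410 [0.02   0.0974 0.0218]
435 [0.0198 0.1131 0.0224]
balls [array([ 0.0036,  0.0658, -0.0015]), array([ 0.0033,  0.0792, -0.0009]), array([0.0023, 0.0928, 0.0013]), array([0.0011, 0.107 , 0.004 ])]
```

Emit:
jog_arm([
  [[-0.2,0,0],[0,0,0],0],
  [[-0.6,-0.1,0],[0,0,0],0],
  [[-1.2,-0.2,0],[0,0,0],0],
  [[-2.0,-0.3,0],[0,0,0],0],
  [[-2.8,-0.4,0],[0,0,0],0],
  [[-3.6,-0.5,0],[0,0,0],0],
  [[-4.4,-0.6,0],[0,0,0],0],
  [[-5.2,-0.7,0],[0,0,0],0],
])

```text
time: 10.52
tool_pos: [0.4669, 0.0014, 0.186]
tool_rot: [0.0, 0.735, 0.678, -0.0]
contact_force: [0.2, -0.3, -2.2]
gripper_width: 0.182
grasp_force: 58.5
```

Emit:
jog_arm([
  [[-0.7,-0.1,0],[0,0,0],0],
  [[-1.1,-0.2,0],[0,0,0],0],
  [[-1.3,-0.2,0],[0,0,0],0],
  [[-1.4,-0.2,0],[0,0,-0.1],0],
  [[-1.4,-0.2,0],[0,0,-0.3],0],
  [[-1.4,-0.2,0],[0,0,-0.7],0],
  [[-1.4,-0.2,0],[0,0,-1.2],0],
  [[-1.4,-0.2,0],[0,0,-1.8],0],
])

```text
time: 11.52
tool_pos: [0.4598, -0.0311, 0.186]
tool_rot: [-0.0, 0.643, 0.766, 0.0]
contact_force: [-0.4, 0.2, -3.1]
gripper_width: 0.175
grasp_force: 58.6
```

Emit:
jog_arm([
  [[0,0,0],[0,0,-0.6],0],
  [[0,0,0],[0,0,-1.2],0],
  [[0,0,0],[0,0,-1.8],0],
  [[0,0,0],[0,0,-2.4],0],
  [[0,0,0],[0,0,-3.0],0],
  [[0,0,0],[0,0,-3.6],0],
  [[0,0,0],[0,0,-4.2],0],
  [[0,0,0],[0,0,-4.8],0],
])

```text
time: 12.52
tool_pos: [0.4598, -0.0311, 0.186]
tool_rot: [0.0, 0.355, 0.935, -0.0]
contact_force: [-0.1, 0.3, -2.6]
gripper_width: 0.181
grasp_force: 58.5
```

Emit:
jog_arm([
  [[0,0,0],[0,0,-0.6],0],
  [[0,0,0],[0,0,-1.2],0],
  [[0,0,0],[0,0,-1.8],0],
  [[0,0,0],[0,0,-2.4],0],
  [[0,0,0],[0,0,-3.0],0],
  [[0,0,0],[0,0,-3.6],0],
  [[0,0,0],[0,0,-4.1],0],
  [[0,0,0],[0,0,-4.4],0],
])

```text
time: 13.52
tool_pos: [0.4599, -0.0312, 0.186]
tool_rot: [0.0, 0.056, 0.998, -0.0]
contact_force: [0.0, 0.6, -2.6]
gripper_width: 0.176
grasp_force: 58.5
```

```bash
python3 - <<'E'
from h import *
s=state();print(s["time"],s["tool_pos"],s["contact_force"],s["joint_pos"].round(2))
h=np.radians(-95);g=np.array([.5563,-.258])-.0505*np.array([np.cos(h),np.sin(h)]);print(g,plan([*g,.165],85,s))
E
```

```text
13.525 [ 0.45988827 -0.03115198  0.18604113] [ 0.04180216  0.55543312 -2.64058132] [-0.23 -0.35  1.99 -0.    1.5  -1.69]
[ 0.56070137 -0.20769217] (array([-4.8 , -6.56,  0.84]), array([-0.  ,  0.  , -0.18]))
```

Emit:
jog_arm([
  [[-0.1,-0.15,0],[0,0,0],0],
  [[-0.35,-0.5,0],[0,0,0],0],
  [[-0.75,-1.0,0],[0,0,-0.1],0],
  [[-1.2,-1.65,0],[0,0,-0.18],0],
  [[-1.65,-2.3,0],[0,0,-0.18],0],
  [[-2.1,-2.95,0],[0,0,-0.18],0],
  [[-2.55,-3.6,0],[0,0,-0.18],0],
  [[-3.0,-4.2,0],[0,0,-0.18],0],
])

```text
time: 14.52
tool_pos: [0.5227, -0.1458, 0.186]
tool_rot: [-0.0, 0.046, 0.999, 0.0]
contact_force: [0.3, 0.2, -2.6]
gripper_width: 0.175
grasp_force: 58.5
```

Emit:
jog_arm([
  [[-0.45,-0.6,0],[0,0,0],0],
  [[-0.9,-1.15,0],[0,0,0],0],
  [[-1.3,-1.6,0],[0,0,0],0],
  [[-1.55,-1.95,0],[0,0,0],0],
  [[-1.7,-2.2,0.1],[0,0,0],0],
  [[-1.8,-2.35,0.3],[0,0,0],0],
  [[-1.8,-2.4,0.5],[0,0,0],0],
  [[-1.8,-2.4,0.6],[0,0,0],0],
])

```text
time: 15.52
tool_pos: [0.561, -0.208, 0.1702]
tool_rot: [-0.001, 0.045, 0.999, 0.0]
contact_force: [-0.9, -0.1, -3.0]
gripper_width: 0.18
grasp_force: 58.6
```

```bash
python3 - <<'E'
from h import *
s=state();p,d=grab_frame("wrist");print(s["time"],s["tool_pos"],s["contact_force"],plan([.5607,-.2077,.135],85,s))
q,e=grab_frame("side");P=cloud("wrist",d,s);np.savez("pics/w5.npz",P=P,p=p)
o=np.zeros((384,1024,3),np.uint8);o[:,:512]=p[:,:,::-1];o[:,512:]=cv2.resize(q[190:286,210:338],(512,384))[:,:,::-1]
cv2.imwrite("pics/v5.png",cv2.resize(o,(800,300)))
C=P[(P[...,2]>.110)&(P[...,2]<.122)&(P[...,1]<-.2)&(P[...,1]>-.31)&(P[...,0]<.6)];print(len(C),C.min(0),C.max(0))
E
```

```text
15.525 [ 0.56095196 -0.20798932  0.17020987] [-0.91970525 -0.08866775 -2.99366691] (array([0.01, 0.01, 1.41]), array([ 0.  , -0.01, -0.02]))
2514 [ 0.52199416 -0.29145045  0.1124106 ] [ 0.58837564 -0.22444646  0.11935159]
```

View pics/v5.png

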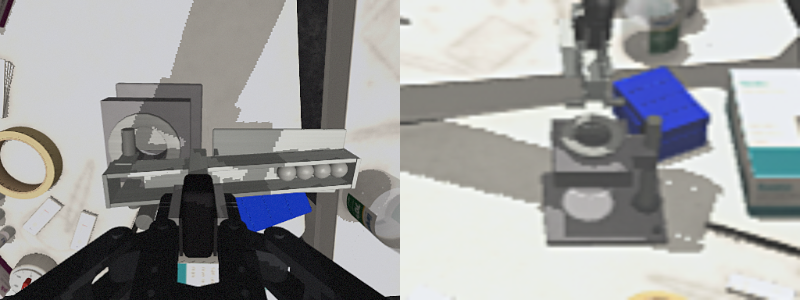

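The wrist view shows the near pin at (128,140) over the collar and the balls still at the rear (288–340,172). Now I'll descend and feel for the collar.

Emit:
jog_arm([
  [[0,0,0.15],[0,0,0],0],
  [[0,0,0.4],[0,0,0],0],
  [[0,0,0.7],[0,0,0],0],
  [[0,0,1.0],[0,0,0],0],
  [[0,0,1.2],[0,0,0],0],
  [[0,0,1.3],[0,0,0],0],
  [[0,0,1.36],[0,0,0],0],
  [[0,0,1.36],[0,0,0],0],
])

```text
time: 16.62
tool_pos: [0.5615, -0.2084, 0.1372]
tool_rot: [0.0, 0.045, 0.999, -0.0]
contact_force: [0.4, -0.5, -2.4]
gripper_width: 0.178
grasp_force: 58.6
```

Emit:
jog_arm([
  [[0,0,0.06],[0,0,0],0],
  [[0,0,0.12],[0,0,0],0],
  [[0,0,0.16],[0,0,0],0],
  [[0,0,0.16],[0,0,0],0],
])

```text
time: 17.12
tool_pos: [0.5613, -0.2083, 0.1329]
tool_rot: [-0.0, 0.045, 0.999, 0.0]
contact_force: [0.3, -1.0, -1.9]
gripper_width: 0.176
grasp_force: 58.6
```

Emit:
jog_arm([
  [[0,0,0.04],[0,0,0],0],
  [[0,0,0.04],[0,0,0],0],
])

```text
time: 17.38
tool_pos: [0.5614, -0.2084, 0.1319]
tool_rot: [-0.0, 0.045, 0.999, 0.0]
contact_force: [0.5, 0.1, -1.8]
gripper_width: 0.176
grasp_force: 58.6
```

Emit:
jog_arm([
  [[0,0,0.04],[0,0,0],0],
  [[0,0,0.04],[0,0,0],0],
])

```text
time: 17.62
tool_pos: [0.5614, -0.2083, 0.1309]
tool_rot: [-0.0, 0.045, 0.999, 0.0]
contact_force: [-0.7, -0.3, -2.4]
gripper_width: 0.178
grasp_force: 58.6
```

Emit:
jog_arm([
  [[0,0,0.04],[0,0,0],0],
  [[0,0,0.04],[0,0,0],0],
])

```text
time: 17.88
tool_pos: [0.5613, -0.2084, 0.1299]
tool_rot: [-0.0, 0.045, 0.999, 0.0]
contact_force: [-0.2, 0.1, -2.9]
gripper_width: 0.176
grasp_force: 58.6
```

Emit:
jog_arm([
  [[0,0,0.04],[0,0,0],0],
  [[0,0,0.04],[0,0,0],0],
])

```text
time: 18.12
tool_pos: [0.5615, -0.2084, 0.1295]
tool_rot: [0.0, 0.045, 0.999, -0.0]
contact_force: [-0.4, 0.2, -0.2]
gripper_width: 0.179
grasp_force: 58.9
```

Emit:
jog_arm([
  [[0,0,0.04],[0,0,0],0],
  [[0,0,0.04],[0,0,0],0],
])

```text
time: 18.38
tool_pos: [0.5615, -0.2084, 0.1282]
tool_rot: [0.0, 0.045, 0.999, -0.0]
contact_force: [-0.3, 1.1, 0.0]
gripper_width: 0.178
grasp_force: 59.0
```

Emit:
jog_arm([
  [[0,0,0.04],[0,0,0],0],
  [[0,0,0.08],[0,0,0],0],
  [[0,0,0.08],[0,0,0],0],
])

```text
time: 18.75
tool_pos: [0.5616, -0.2083, 0.1262]
tool_rot: [0.0, 0.045, 0.999, -0.0]
contact_force: [-0.9, 1.0, 1.9]
gripper_width: 0.175
grasp_force: 59.2
```

Emit:
jog_arm([
  [[0,0,0.04],[0,0,0],0],
  [[0,0,0.08],[0,0,0],0],
  [[0,0,0.08],[0,0,0],0],
])

```text
time: 19.12
tool_pos: [0.5616, -0.2084, 0.1241]
tool_rot: [0.0, 0.045, 0.999, 0.0]
contact_force: [-1.6, 2.5, 3.4]
gripper_width: 0.179
grasp_force: 59.3
```

Emit:
jog_arm([
  [[0,0,0.04],[0,0,0],0],
  [[0,0,0.04],[0,0,0],0],
  [[0,0,0.04],[0,0,0],0],
])

```text
time: 19.5
tool_pos: [0.5615, -0.2084, 0.1232]
tool_rot: [0.0, 0.045, 0.999, -0.0]
contact_force: [-0.6, 3.3, 2.9]
gripper_width: 0.18
grasp_force: 59.3
```

```bash
cat > collar.py <<'E'
from h import *
s=state();p,d=grab_frame("wrist");P=cloud("wrist",d,s);np.savez("pics/c.npz",P=P,p=p)
c=np.array([.556,-.258]);r=np.hypot(P[...,0]-c[0],P[...,1]-c[1])
C=P[(r>.023)&(r<.033)&(P[...,2]>.104)&(P[...,2]<.125)&(P[...,0]<.552)][:,2]
H=P[(r>.038)&(abs(P[...,0]-c[0])<.04)&(abs(P[...,1]-c[1])<.04)&(P[...,2]>.098)&(P[...,2]<.106)][:,2]
print(s["time"],s["tool_pos"],"F",s["contact_force"].round(1),"collar",len(C),np.percentile(C,[25,50,75]).round(4),"head",len(H),np.median(H))
E
python3 collar.py; python3 - <<'E'
from h import *
f=np.load("pics/w5.npz");P=f["P"];c=np.array([.556,-.258]);r=np.hypot(P[...,0]-c[0],P[...,1]-c[1])
C=P[(r>.023)&(r<.033)&(P[...,2]>.104)&(P[...,2]<.125)&(P[...,0]<.552)][:,2];H=P[(r>.038)&(abs(P[...,0]-c[0])<.04)&(abs(P[...,1]-c[1])<.04)&(P[...,2]>.098)&(P[...,2]<.106)][:,2]
print("before",len(C),np.percentile(C,[25,50,75]),len(H),np.median(H))
for a in (0,5,10,15,20,25,30,35,40):
    t=np.radians(a);y,z=-.0505,.008;print(a/8,((y-(y*np.cos(t)+z*np.sin(t)))/.025).round(3),((z-(-y*np.sin(t)+z*np.cos(t)))/.025).round(3))
E
```

```text
19.5 [ 0.56153777 -0.20837461  0.12317415] F [-0.6  3.3  2.9] collar 2271 [0.1105 0.111  0.1115] head 2780 0.10134799018846621
before 1488 [0.11684654 0.11730584 0.11774864] 1791 0.10130582886818015
0.0 0.0 0.0
0.625 -0.036 -0.175
1.25 -0.086 -0.346
1.875 -0.152 -0.512
2.5 -0.231 -0.672
3.125 -0.324 -0.824
3.75 -0.431 -0.967
4.375 -0.549 -1.101
5.0 -0.678 -1.224
```

The collar is 6.3 mm down. I'll press 1.2 mm more, then tilt about the pins in stages.

Emit:
jog_arm([
  [[0,0,0.03],[0,0,0],0],
  [[0,0,0.05],[0,0,0],0],
  [[0,-0.008,0.008],[-0.15,0,0],0],
  [[0,-0.022,-0.055],[-0.375,0,0],0],
  [[0,-0.036,-0.125],[-0.625,0,0],0],
  [[0,-0.06,-0.21],[-0.937,0,0],0],
  [[0,-0.086,-0.296],[-1.25,0,0],0],
  [[0,-0.086,-0.296],[-1.25,0,0],0],
])

```text
time: 20.55
tool_pos: [0.5614, -0.2117, 0.1306]
tool_rot: [0.004, 0.046, 0.995, 0.087]
contact_force: [-0.4, 0.9, 4.5]
gripper_width: 0.176
grasp_force: 59.5
```

```bash
python3 collar.py
```

```text
20.55 [ 0.56135118 -0.21165998  0.13062714] F [-0.4  0.9  4.5] collar 2329 [0.1092 0.1097 0.1103] head 3144 0.10133944304699823
```

Emit:
jog_arm([
  [[0,-0.017,-0.088],[-0.312,0,0],0],
  [[0,-0.036,-0.175],[-0.625,0,0],0],
  [[0,-0.059,-0.261],[-0.937,0,0],0],
  [[0,-0.086,-0.346],[-1.25,0,0],0],
  [[0,-0.086,-0.346],[-1.25,0,0],0],
])

```text
time: 21.22
tool_pos: [0.5611, -0.2149, 0.1385]
tool_rot: [0.008, 0.045, 0.984, 0.174]
contact_force: [0.3, -3.6, 3.9]
gripper_width: 0.176
grasp_force: 59.8
```

```bash
python3 collar.py
```

```text
21.225 [ 0.56106293 -0.21487197  0.13847077] F [ 0.3 -3.6  3.9] collar 2366 [0.1088 0.1093 0.1099] head 3412 0.10133040084370933
```

Emit:
jog_arm([
  [[0,-0.017,-0.095],[-0.312,0,0],0],
  [[0,-0.036,-0.19],[-0.625,0,0],0],
  [[0,-0.059,-0.28],[-0.937,0,0],0],
  [[0,-0.086,-0.37],[-1.25,0,0],0],
  [[0,-0.086,-0.37],[-1.25,0,0],0],
])

```text
time: 21.9
tool_pos: [0.5605, -0.2195, 0.1462]
tool_rot: [0.012, 0.044, 0.965, 0.26]
contact_force: [0.7, -1.9, 4.2]
gripper_width: 0.18
grasp_force: 59.7
```

```bash
python3 collar.py
```

```text
21.9 [ 0.56051653 -0.21952742  0.14622847] F [ 0.7 -1.9  4.2] collar 2319 [0.109  0.1095 0.1101] head 3619 0.10132030181539875
```

Emit:
jog_arm([
  [[0,-0.017,-0.09],[-0.312,0,0],0],
  [[0,-0.036,-0.18],[-0.625,0,0],0],
  [[0,-0.059,-0.27],[-0.937,0,0],0],
  [[0,-0.059,-0.27],[-0.937,0,0],0],
  [[0,-0.059,-0.27],[-0.937,0,0],0],
  [[0,-0.059,-0.27],[-0.937,0,0],0],
  [[0,-0.059,-0.27],[-0.937,0,0],0],
  [[0,-0.059,-0.27],[-0.937,0,0],0],
])

```text
time: 22.95
tool_pos: [0.56, -0.2239, 0.1518]
tool_rot: [0.015, 0.043, 0.946, 0.321]
contact_force: [0.3, -2.6, 4.2]
gripper_width: 0.177
grasp_force: 59.7
```

```bash
python3 collar.py; python3 - <<'E'
from h import *
p=np.load("pics/c.npz")["p"];q,e=grab_frame("side")
o=np.zeros((384,1024,3),np.uint8);o[:,:512]=p[:,:,::-1];o[:,512:]=cv2.resize(q[210:282,230:326],(512,384))[:,:,::-1]
cv2.imwrite("pics/v6.png",cv2.resize(o,(800,300)))
E
```

```text
22.95 [ 0.56002096 -0.22387613  0.1517577 ] F [ 0.3 -2.6  4.2] collar 2266 [0.1097 0.1101 0.1107] head 3670 0.1012975395751744
```

View pics/v6.png

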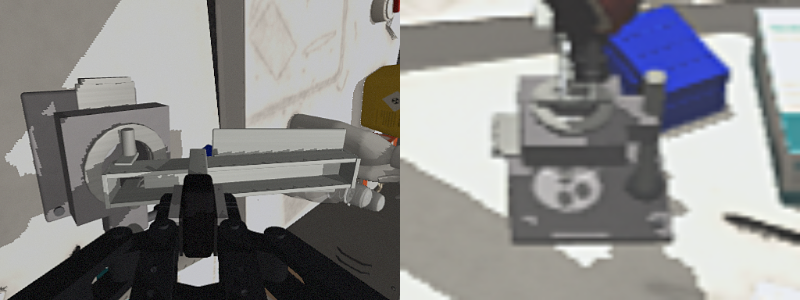

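The chute channel looks empty, and dark balls show in the cup at (568–592,180–200). I'll hold a moment longer and count them from the pixel values.

Emit:
jog_arm([
  [[0,-0.017,-0.07],[-0.312,0,0],0],
  [[0,-0.036,-0.16],[-0.625,0,0],0],
  [[0,-0.036,-0.16],[-0.625,0,0],0],
  [[0,-0.036,-0.16],[-0.625,0,0],0],
  [[0,-0.036,-0.16],[-0.625,0,0],0],
  [[0,-0.036,-0.16],[-0.625,0,0],0],
])

```text
time: 23.8
tool_pos: [0.5597, -0.227, 0.1544]
tool_rot: [0.016, 0.042, 0.931, 0.362]
contact_force: [-0.4, -3.1, 4.0]
gripper_width: 0.176
grasp_force: 59.7
```

```bash
python3 collar.py; python3 - <<'E'
from h import *
q,e=grab_frame("side");g=cv2.cvtColor(q,cv2.COLOR_RGB2GRAY);print(g[246:264,258:284])
P=cloud("side",e);print((P[250:262,262:280,2]*1000).round().astype(int))
a=np.load("pics/w1.npz")["p"]
p=np.load("pics/c.npz")["p"];cv2.imwrite("pics/v7.png",np.hstack([cv2.resize(q[240:268,252:290],(384,288),interpolation=cv2.INTER_CUBIC),cv2.resize(p[180:280,110:250],(400,288))])[:,:,::-1])
E
```

```text
23.8 [ 0.55971454 -0.22703314  0.15440781] F [-0.4 -3.1  4. ] collar 2224 [0.1094 0.1098 0.1104] head 3685 0.10128045694457266
[[174  76  68  71  74  73  73  73  72  72  72  73  72  72  72  72  73  75
   73  74  74  74  75  75  74  68]
 [ 97  81  71  73  74  74  74  75  75  74  74  75  75  74  74  75  75  74
   76  74  74  74  74  75  75  69]
 [142  95  69  72  74  73  71  71  72  72  73  72  74  73  71  72  72  73
   73  73  74  73  74  74  74  70]
 [148 112  73  75  71  71  73  74  74  75  73  72  71  74  75  75  73  69
   71  74  74  74  74  74  74  75]
 [158 151 141 124  88 105 144 158 142 134 109  91  97 120 142 139 128 106
  108 114 104  97  98  99  99  98]
 [156 158 155 127 100 156 211 222 196 163 128 122 136 140 161 160 172 193
  172 112  94  93  96  96  96  97]
 [ 90  90  91  89 142 191 184 178 189 195 164 145 137 153 190 210 218 204
  171 124  90  93  95  96  95  96]
 [ 95  96  94 102 153 189 183 181 182 164 114  83  98 150 183 169 164 183
  189 156  84  93  96  95  97  94]
 [ 97  98  96 116 164 187 182 180 182 186 180 152 165 183 134  90 112 157
  188 172 119  91  96  96  
[... 1430 characters left out ...]
7   46   40
    40   38   35   14]
 [  22   29   32   34   34   40   45   41   43   39   44   40   44   40
    38   32   28   15]
 [  23   29   27   25   31   36   31   35   38   36   38   34   36   36
    32   23   19   11]
 [  13   21   26   23   30   32   29   33   29   31   33   30   31   28
    31   22   20    8]
 [  14   17   17   18   25   26   29   27   27   28   29   21   27   25
    21   15   14   13]
 [  15    8   10   17   17   19   21   22   24   19   20   21   21   19
    12   12   13   11]
 [  14    9   13   12   18   15   14   19   23   17   17   16   15   13
    10   11    9    9]
 [  15   13   12    8    9    8   11   15   13   11   13   10   14   12
    13    6   10   10]]
```

View pics/v7.png

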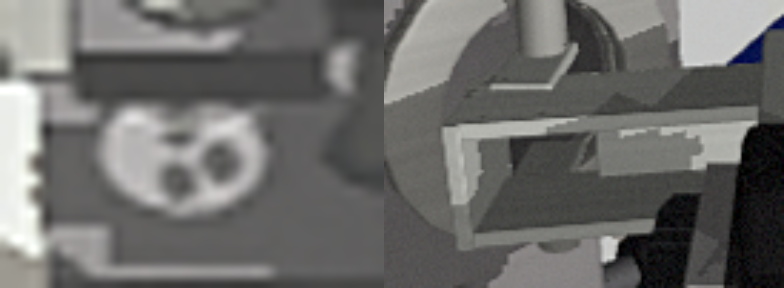

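```bash
python3 - <<'E'
from h import *
c=camera_params("side")
def pr(x): return cv2.projectPoints(np.array(x,float).reshape(-1,3),c["rvec"],c["tvec"],K(c),c["dist"])[0].reshape(-1,2).round(1).tolist()
cx,cy=.556,-.258
print("floor balls c,f,b,l,r",pr([[cx,cy,.02],[cx,cy-.021,.02],[cx,cy+.021,.02],[cx-.021,cy,.02],[cx+.021,cy,.02]]))
print("2nd layer",pr([[cx,cy,.031],[cx,cy+.015,.031]]))
print("head front bottom",pr([[cx,cy-.042,.077]]),"throat bottom",pr([[cx,cy,.075]]))
g=np.zeros((384,512));
for i in range(6): g+=cv2.cvtColor(grab_frame("side")[0],cv2.COLOR_RGB2GRAY)/6
print(g[248:262,262:279].astype(int))
F=[]
for i in range(10): grab_frame("scene"); F.append(state()["contact_force"])
print(np.mean(F,0),state()["time"])
E
```

```text
floor balls c,f,b,l,r [[270.1, 253.4], [271.1, 257.7], [269.0, 249.3], [264.2, 253.9], [276.0, 252.9]]
2nd layer [[270.2, 251.2], [269.5, 248.2]]
head front bottom [[273.1, 250.0]] throat bottom [[270.8, 241.9]]
[[ 73  72  71  71  72  72  72  73  73  72  72  71  72  72  72  73  73]
 [ 70  70  73  74  73  74  72  71  71  73  75  75  73  69  71  74  74]
 [ 88 104 143 157 142 133 109  91  97 119 142 139 127 105 108 114 103]
 [100 156 211 221 196 161 127 121 135 140 161 160 171 192 172 112  94]
 [142 190 184 178 188 195 163 145 136 152 189 209 218 204 170 124  89]
 [153 188 182 181 182 164 114  82  97 150 183 169 163 183 189 155  84]
 [164 187 182 180 181 186 179 151 165 182 134  90 111 157 187 171 119]
 [161 188 182 181 182 183 173 161 179 164 105  97  95 121 172 169 116]
 [142 189 184 182 183 165 115  94 121 147 124  91  92 124 174 161  98]
 [111 159 187 185 185 160 103  97  94 145 168 115 126 164 180 134  86]
 [ 92 112 158 186 188 172 122  93  95 143 192 192 192 179 141  98  90]
 [ 90  86  96 129 174 191 164 126 153 176 188 187 167 116  88  92  94]
 [ 96  95  93  93  91  99 125 153 156 137 135 115  90  92  90  96  96]
 [ 98  95  97  96  95  95  95  94  93  92  91  89  89  94  96  96  96]]
[ 0.03281587 -2.59894949  4.3576623 ] 24.7
```

Three balls show clearly at (269,257), (273,255) and (269,252), and the cup's back corner is hidden behind the head. I'll level the chute while still pressing, so I can look inside it before releasing.

Emit:
jog_arm([
  [[0,0.01,0.08],[0.312,0,0],0],
  [[0,0.02,0.17],[0.625,0,0],0],
  [[0,0.025,0.345],[1.25,0,0],0],
  [[0,0.014,0.52],[1.875,0,0],0],
  [[0,-0.012,0.695],[2.5,0,0],0],
  [[0,-0.012,0.695],[2.5,0,0],0],
])

```text
time: 25.45
tool_pos: [0.5608, -0.2136, 0.1421]
tool_rot: [0.009, 0.043, 0.98, 0.194]
contact_force: [-1.0, 2.8, 3.8]
gripper_width: 0.176
grasp_force: 59.4
```

```bash
python3 collar.py
```

```text
25.45 [ 0.5607852  -0.21355981  0.14205299] F [-1.   2.8  3.8] collar 2371 [0.1104 0.1109 0.1115] head 3524 0.10133479756189985
```

Emit:
jog_arm([
  [[0,0.02,0.19],[0.625,0,0],0],
  [[0,0.025,0.37],[1.25,0,0],0],
  [[0,0.014,0.55],[1.875,0,0],0],
  [[0,-0.012,0.73],[2.5,0,0],0],
  [[0,-0.031,0.82],[2.8,0,0],0],
  [[0,-0.031,0.82],[2.8,0,0],0],
])

```text
time: 26.25
tool_pos: [0.5611, -0.2078, 0.1216]
tool_rot: [-0.001, 0.045, 0.999, 0.001]
contact_force: [-0.3, 3.4, 4.4]
gripper_width: 0.173
grasp_force: 59.9
```

```bash
python3 collar.py; python3 - <<'E'
from h import *
f=np.load("pics/c.npz");P=f["P"];s=state();T=rot(s["tool_rot"]).inv().apply(P.reshape(-1,3)-s["tool_pos"]).reshape(P.shape)
# heights inside channel: |x|<.008, profile along tool y; balls would stand 14 mm proud of floor
for y in np.arange(-.055,.118,.008):
    m=(abs(T[...,0])<.007)&(abs(T[...,1]-y)<.004)&(T[...,2]>-.03)
    print(round(y,3),m.sum(),np.percentile(T[m][:,2],[2,50,98]).round(4) if m.sum() else "")
E
```

```text
26.25 [ 0.56114847 -0.20783347  0.12159986] F [-0.3  3.4  4.4] collar 2299 [0.1088 0.1093 0.1099] head 2945 0.10134126310604641
-0.055 399 [-0.0287 -0.0215 -0.0035]
-0.047 0 
-0.039 97 [-0.0064 -0.0055 -0.0042]
-0.031 197 [-0.0059 -0.0044 -0.0029]
-0.023 183 [-0.0047 -0.0032 -0.0018]
-0.015 216 [-0.0032 -0.0018  0.0212]
-0.007 177 [-0.0016  0.1106  0.1124]
0.001 138 [0.1097 0.1114 0.1219]
0.009 219 [0.0014 0.1204 0.1223]
0.017 243 [0.002  0.0038 0.1222]
0.025 208 [0.0033 0.0048 0.1218]
0.033 207 [0.0046 0.0061 0.1224]
0.041 205 [0.006  0.0073 0.122 ]
0.049 201 [0.0073 0.0087 0.1223]
0.057 200 [0.0084 0.0101 0.1221]
0.065 193 [0.0099 0.0113 0.1223]
0.073 190 [0.0112 0.0127 0.122 ]
0.081 192 [0.0124 0.0139 0.122 ]
0.089 184 [0.0136 0.0151 0.1223]
0.097 188 [0.015  0.0166 0.1224]
0.105 177 [0.0163 0.0178 0.1224]
0.113 593 [-0.0006  0.0079  0.1218]
```

The channel floor profile is clean, so the chute is empty. I'll lift straight off and set it down at the clear spot around (0.47, 0.14).

Emit:
jog_arm([
  [[0,0,-0.15],[0,0,0],0],
  [[0,0,-0.4],[0,0,0],0],
  [[0,0,-0.8],[0,0,0],0],
  [[0,0,-1.3],[0,0,0],0],
  [[0,0,-1.8],[0,0,0],0],
  [[0,0,-2.3],[0,0,0],0],
  [[0,0,-2.7],[0,0,0],0],
  [[0,0,-2.7],[0,0,0],0],
])

```text
time: 27.3
tool_pos: [0.5621, -0.2089, 0.191]
tool_rot: [0.001, 0.045, 0.999, 0.0]
contact_force: [0.8, 0.0, -2.4]
gripper_width: 0.177
grasp_force: 59.0
```

```bash
python3 collar.py; python3 - <<'E'
from h import *
P=np.load("pics/c.npz")["P"]; c=np.array([.556,-.258]);r=np.hypot(P[...,0]-c[0],P[...,1]-c[1])
q=P[(r<.019)&(P[...,2]<.112)];print("throat",len(q),np.percentile(q[:,2],[1,25,50,75,99]).round(3))
B=P[(P[...,0]>.4)&(P[...,0]<.54)&(P[...,1]>.03)&(P[...,1]<.3)&(P[...,2]<.1)];print("spot",len(B),B[:,1].max() if len(B) else 0)
print(plan([.47,.14,.19],85))
E
```

```text
27.3 [ 0.56207298 -0.20893655  0.19103608] F [ 0.8  0.  -2.4] collar 1224 [0.1169 0.1173 0.1177] head 1646 0.10132316681855899
throat 894 [0.074 0.075 0.075 0.076 0.077]
spot 4903 0.2710482447563085
(array([4.910e+00, 1.356e+01, 1.000e-02]), array([ 0.01,  0.01, -0.03]))
```

Emit:
jog_arm([
  [[0.15,0.4,0],[0,0,0],0],
  [[0.45,1.2,0],[0,0,0],0],
  [[0.9,2.4,0],[0,0,0],0],
  [[1.35,3.7,0],[0,0,0],0],
  [[1.8,5.0,0],[0,0,0],0],
  [[2.3,6.3,0],[0,0,0],0],
  [[2.75,7.6,0],[0,0,0],0],
  [[3.2,8.9,0],[0,0,0],0],
])

```text
time: 28.35
tool_pos: [0.5005, 0.0225, 0.1894]
tool_rot: [-0.0, 0.045, 0.999, 0.001]
contact_force: [-1.4, 0.3, -2.1]
gripper_width: 0.178
grasp_force: 59.0
```

Emit:
jog_arm([
  [[0.45,1.2,0],[0,0,0],0],
  [[0.85,2.3,0],[0,0,0],0],
  [[1.2,3.3,0.2],[0,0,0],0],
  [[1.45,4.0,0.6],[0,0,0],0],
  [[1.6,4.4,1.2],[0,0,0],0],
  [[1.7,4.65,1.9],[0,0,0],0],
  [[1.7,4.65,2.6],[0,0,0],0],
  [[1.7,4.65,3.2],[0,0,0],0],
])

```text
time: 29.35
tool_pos: [0.4697, 0.1395, 0.1084]
tool_rot: [-0.001, 0.046, 0.999, 0.001]
contact_force: [0.5, -0.3, -2.6]
gripper_width: 0.177
grasp_force: 58.9
```

```bash
python3 - <<'E'
from h import *
s=state();p,d=grab_frame("wrist");P=cloud("wrist",d,s)
print(s["time"],s["tool_pos"],s["contact_force"],plan([.47,.14,.028],85,s))
for x in (.44,.455,.47,.485,.5):
    print(x,[np.median(q[:,2]).round(4) if len(q:=P[(abs(P[...,0]-x)<.006)&(abs(P[...,1]-y)<.006)]) else None for y in np.arange(.06,.29,.02)])
E
```

```text
29.35 [0.46972856 0.13952184 0.10835089] [ 0.54793622 -0.27533765 -2.6454237 ] (array([-0.01,  0.02,  3.21]), array([ 0.01, -0.01, -0.03]))
0.44 [np.float64(0.001), np.float64(0.0009), np.float64(0.0014), np.float64(0.001), np.float64(0.0009), np.float64(0.0014), np.float64(0.001), np.float64(0.0008), np.float64(0.0009), np.float64(0.0008), np.float64(0.0007), np.float64(0.0007)]
0.455 [np.float64(0.0009), np.float64(0.133), np.float64(0.2069), np.float64(0.2004), np.float64(0.1718), np.float64(0.2006), np.float64(0.0869), np.float64(0.0863), np.float64(0.0862), np.float64(0.0861), np.float64(0.001), np.float64(0.0007)]
0.47 [None, np.float64(0.1225), np.float64(0.1976), np.float64(0.1105), np.float64(0.1725), np.float64(0.1673), np.float64(0.2129), np.float64(0.099), np.float64(0.0997), np.float64(0.0952), np.float64(0.0018), np.float64(0.0006)]
0.485 [None, np.float64(0.0009), np.float64(0.0007), np.float64(0.0008), np.float64(0.1724), np.float64(0.1129), np.float64(0.1962), np.float64(0.1065), np.float64(0.1014), np.float64(0.0967), np.float64(0.1086), None]
0.5 [np.float64(0.0006), np.float64(0.0016), np.float64(0.0008), np.float64(0.0008), None, None, None, None, None, np.float64(0.0867), None, None]
```

Emit:
jog_arm([
  [[0,0,0.5],[0,0,0],0],
  [[0,0,1.1],[0,0,0],0],
  [[0,0,1.7],[0,0,0],0],
  [[0,0,2.3],[0,0,0],0],
  [[0,0,2.7],[0,0,0],0],
  [[0,0,2.95],[0,0,0],0],
  [[0,0,3.1],[0,0,0],0],
  [[0,0,3.14],[0,0,0],0],
])

```text
time: 30.4
tool_pos: [0.4703, 0.1402, 0.0317]
tool_rot: [0.0, 0.045, 0.999, 0.001]
contact_force: [-0.9, 0.3, -1.8]
gripper_width: 0.178
grasp_force: 59.0
```

Emit:
jog_arm([
  [[0,0,0.04],[0,0,0],0],
  [[0,0,0.04],[0,0,0],0],
])

```text
time: 30.65
tool_pos: [0.4704, 0.1402, 0.0309]
tool_rot: [0.0, 0.045, 0.999, 0.001]
contact_force: [0.9, -0.5, -2.1]
gripper_width: 0.177
grasp_force: 59.0
```

Emit:
jog_arm([
  [[0,0,0.03],[0,0,0],0],
  [[0,0,0.03],[0,0,0],0],
])

```text
time: 30.9
tool_pos: [0.4702, 0.1401, 0.0299]
tool_rot: [0.0, 0.045, 0.999, 0.001]
contact_force: [-0.2, 0.4, -2.6]
gripper_width: 0.181
grasp_force: 59.0
```

Emit:
jog_arm([
  [[0,0,0.04],[0,0,0],0],
  [[0,0,0.08],[0,0,0],0],
  [[0,0,0.08],[0,0,0],0],
])

```text
time: 31.28
tool_pos: [0.47, 0.1401, 0.0276]
tool_rot: [-0.0, 0.045, 0.999, 0.001]
contact_force: [-0.9, 0.7, -2.8]
gripper_width: 0.179
grasp_force: 59.0
```

Emit:
jog_arm([
  [[0,0,0.03],[0,0,0],0],
  [[0,0,0.03],[0,0,0],0],
])

```text
time: 31.52
tool_pos: [0.4701, 0.1402, 0.027]
tool_rot: [-0.0, 0.045, 0.999, 0.001]
contact_force: [0.6, 0.1, -2.5]
gripper_width: 0.179
grasp_force: 59.0
```

Emit:
jog_arm([
  [[0,0,0.03],[0,0,0],0],
  [[0,0,0.03],[0,0,0],0],
])

```text
time: 31.78
tool_pos: [0.4702, 0.1402, 0.0264]
tool_rot: [0.0, 0.045, 0.999, 0.001]
contact_force: [0.5, 0.0, -1.8]
gripper_width: 0.175
grasp_force: 59.1
```

Emit:
jog_arm([
  [[0,0,0.03],[0,0,0],0],
  [[0,0,0.03],[0,0,0],0],
])

```text
time: 32.02
tool_pos: [0.4704, 0.1401, 0.0264]
tool_rot: [0.0, 0.045, 0.999, 0.001]
contact_force: [-2.0, -0.5, 5.2]
gripper_width: 0.178
grasp_force: 60.0
```

Emit:
jog_arm([
  [[0,0,0.03],[0,0,0],0],
  [[0,0,0.03],[0,0,0],0],
])

```text
time: 32.28
tool_pos: [0.4704, 0.1401, 0.0263]
tool_rot: [-0.0, 0.045, 0.999, 0.001]
contact_force: [-6.7, -1.3, 10.2]
gripper_width: 0.175
grasp_force: 60.9
```

The chute is on the table. I'll ease off, open and rise.

Emit:
jog_arm([
  [[0,0,-0.03],[0,0,0],0],
  [[0,0,-0.04],[0,0,0],20],
  [[0,0,-0.04],[0,0,0],25],
  [[0,0,-0.04],[0,0,0],35],
  [[0,0,-0.04],[0,0,0],50],
  [[0,0,-0.04],[0,0,0],65],
  [[0,0,-0.04],[0,0,0],80],
  [[0,0,-0.04],[0,0,0],80],
])

```text
time: 33.28
tool_pos: [0.4702, 0.1402, 0.0258]
tool_rot: [0.0, 0.045, 0.999, 0.001]
contact_force: [-0.0, 0.7, -0.0]
gripper_width: 0.797
grasp_force: 0.0
```

Emit:
jog_arm([
  [[0,0,-0.3],[0,0,0],80],
  [[0,0,-0.9],[0,0,0],80],
  [[0,0,-1.8],[0,0,0],80],
  [[0,0,-3],[0,0,0],80],
  [[0,0,-4.5],[0,0,0],80],
  [[0,0,-6],[0,0,0],80],
  [[0,0,-7],[0,0,0],80],
  [[0,0,-7],[0,0,0],80],
])

```text
time: 34.28
tool_pos: [0.4719, 0.1401, 0.2047]
tool_rot: [0.003, 0.045, 0.999, 0.001]
contact_force: [-0.0, -0.4, -0.1]
gripper_width: 0.804
grasp_force: 0.0
```

```bash
python3 - <<'E'
from h import *
s=state();p,d=grab_frame("wrist");P=cloud("wrist",d,s);cv2.imwrite("pics/w8.png",p[:,:,::-1])
print(s["time"],s["tool_pos"],s["contact_force"],s["grasp_force"],s["gripper_width"])
G=P[(P[...,2]>.08)&(P[...,2]<.1)&(abs(P[...,0]-.47)<.04)&(abs(P[...,1]-.14)<.04)];print("grip top",len(G),np.median(G,axis=0),np.ptp(G,axis=0))
for y in (.16,.18,.2,.22,.24): print(y,[np.median(q[:,2]).round(4) if len(q:=P[(abs(P[...,0]-x)<.003)&(abs(P[...,1]-y)<.004)]) else None for x in (.43,.455,.47,.49,.495,.52)])
W=cloud("side",grab_frame("side")[1])
E
```

```text
34.275 [0.4719442  0.14012328 0.20473447] [-0.00822304 -0.36856012 -0.10182754] 0.0 0.8037568821130062
grip top 752 [0.46742938 0.13992889 0.09049535] [0.03960369 0.01850457 0.01336304]
0.16 [np.float64(0.0007), np.float64(0.3201), np.float64(0.0229), None, np.float64(0.0047), np.float64(0.0008)]
0.18 [np.float64(0.0006), np.float64(0.0049), np.float64(0.2702), np.float64(0.2968), np.float64(0.0049), np.float64(0.0006)]
0.2 [np.float64(0.0009), np.float64(0.0048), np.float64(0.0169), np.float64(0.034), np.float64(0.005), np.float64(0.0005)]
0.22 [np.float64(0.0008), np.float64(0.0046), np.float64(0.0316), np.float64(0.0306), np.float64(0.0047), np.float64(0.0006)]
0.24 [np.float64(0.0008), np.float64(0.0046), np.float64(0.0246), np.float64(0.0232), np.float64(0.0048), np.float64(0.0009)]
```

```bash
python3 -c "
from plant import *
print(job_done())"
```

```text
the job is handed in; nothing more can be done
None
```

I handed the job in at about 34 s: the chute was poured and emptied, then set back down flat on its foot at a new spot, around (0.47, 0.14); the camera showed three balls in the cup, and I take the fourth to be in its hidden back corner, since the chute was empty and I saw none on the shutter.

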